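Press down two lifted spots on a glued model wing with the sprung pin

ROBOT

A 6-joint arm with a two-finger parallel gripper is mounted at the origin on the work surface. World frame = base frame: x ahead of the robot, y to its left, z up, the work surface at z = 0. Lengths are in m, angles in rad, forces in N, time in s.
With the tool pointing down it reaches from about 0.425 to 0.95 m from the base axis. Payload 14.7 kg.
Tool frame: the origin (TCP) lies between the finger pads; the fingertips stand 25 mm ahead of it and the grasp point (between the pads) lies 6 mm ahead of it; z points along the fingers, y is the direction in which the jaws open and shut (so a half turn about z gives the same grasp; the last joint's range is limited). The gripper opens to 85 mm and grips with 20 to 120 N. Pads are 22 mm wide; open, the fingers measure 114 mm over their backs; the gripper's body (76 mm by 85 mm) begins 54 mm behind the grasp point. The pads swing forward as they close: fully open they stand 13 mm farther back than shut.
Start: joints at [1.09, 0.48, 1.596, -0, 1.065, -0.047], TCP at [0.273, 0.59, 0.256] pointing down, gripper open.
Joint ranges: [-2.75, 2.75], [-0.82, 2.05], [0.23, 2.67], [-1.56, 4.7], [0.09, 2.69], [-2.92, 2.92]. Speed limits (rad/s): [1.89, 1.89, 2.39, 3.01, 3.01, 3.01].

INTERFACE

Orientations are given as a rotation vector (axis times angle).
In Python, from bench import env gives the robot as it stands.
- The arm moves only by the tool send_rows, never from a script. Its argument "steps" is a list of rows, each a list of 5 numbers: the shift along the tool's x, y, z in units of 30 mm (1.0 is 30 mm), then the turn about the tool's z in units of 8 degrees (1.0 is 8 degrees), then the finger opening in mm, from 0 to 85.4. A call has 1 to 5 rows; each row shifts and turns the commanded pose from where the row before left it, along the tool's axes as they then stand; what a row does not reach is not made up. A row lasts 1/10 s, in which the tool goes at most 50 mm and 8.59 degrees, less where a joint would pass 70% of its speed; a pose out of reach is approached as far as the arm can. A call is refused whole if a number of a shift passes 1 or a number of a turn 1, either way. A call with a gripper value outside its range is refused whole. The fingers move at their own pace and stop on an object; "force" is the grip in N (left out, the last holds). Time passes only in rows, so rows that do not move let the fingers close. It gives the time, the measured TCP pose, the force and the opening at its end, in the units of the state.
- env.observe(): the state, without advancing time (a new reading comes with each control period).
- env.capture(name): name is "scene" or "top" or "wrist"; returns a dict with "color" (400x640x3 uint8, red, green, blue), "vertical_fov" (degrees; the focal length in pixels is half the picture's height over the tangent of half this angle, whatever the lens; pixels are square), "cx", "cy" (the principal point, pixels), "extrinsics" (4x4, takes a point from world to camera coordinates). Camera axes: x right, y up, looking along -z (the intrinsics and any distortion apply to the point x, -y, -z); pixel columns grow to the right and rows downward; lengths in m; the calibration is good to about 2 mm. A picture is of the moment at which its call begins. There is no depth.
- env.close_job(): hands the job in, once; it reports no verdict.
Trained networks look in the newest picture that a camera, given by its name, has taken for a name from the list of things; names that differ only in an ending like _2 or _b are one class to them, and where a whole thing is asked for, a point or a joint stands for the part that bears it (a point fixed in the world has none). Each returns a list of dicts, best first, with "p" (0 to 1); they miss things now and then, are a little off and sometimes report something else, mostly with a low value. They report only what shows in the picture. A call takes as long as a camera call. They do not tell look-alikes from the thing itself.
- env.outline_of(label, camera): "mask" (400x640 bool, what is visible of it).
- env.place_of(label, camera): "point" ([x, y, z] in m, in the coordinates of the camera as it stood for that picture, good to about 4 mm: a listed point, or the origin of a listed thing).
The state is a dict: "clock": time; "q": joint angles; "joint_vel": joint speeds; "effort": joint torques, N m; "tcp_pos": TCP position; "ee_rot": TCP orientation; "contact_force": force on the tool from outside, world axes, zero at the start; "wrist_torque": the same for the moment, N m; "grip_width": finger opening in m.
Only numpy, scipy, OpenCV 4.12 (cv2) and the standard library are available. Lean on these libraries where they do the work, as an engineer would, in place of code of your own. Each camera call takes 0.05 s, during which the arm holds its last target. There are 200 camera calls.

TASK

The glued wing halves on the wooden jig have lifted at two marked spots. Take the orange sprung pressing pin out of its wooden stand and, with the pin square to the wing skin (which slopes) and its spring tip pushed about halfway in, press the blue dot for a good two seconds; then lift the tip clear of the skin and press the red dot in the same way, and finish while still holding the pin there, still pressing. Press lightly, touch the wing and its jig only with the pin's tip, and leave the other things on the desk alone.

Things in the scene. Friction and masses are not known exactly. Their poses are not given: they have to be found in the camera images.
- pin: Sprung pressing pin, 72 g, upright in the stand. Origin at the underside of its orange grip (shoulder resting on the stand), z along the pin away from the tip. Orange grip 22 x 22 mm square (sides along x, y), z = 0 to 56 mm; black cap dia 18 up to 62; aluminium barrel dia 14 from 0 down to -28; brass plunger with white round tip (radius 4 mm), its end at z = -48 mm when free.
- plunger (a joint): How far the spring tip is pushed into the pin, m: 0 free, 0.010 fully in, 0.005 halfway. The spring pushes back with about 0.6 N at 0, 2.1 N at halfway and 3.6 N fully in; then it is rigid.
- pin_tip (a point): End of the pin's white tip (moves with the plunger); axes parallel to those of the pin.
- stand: Brown wooden block 80 x 80 mm, 55 mm high, fixed to the desk, with an upright 17 mm hole in the middle of its top in which the pin stands. Origin at the centre of its underside. Its place may be left or right.
- jig: Fixed plywood jig carrying the grey wing: 220 mm along y, 60 to 90 wide, 12 thick, rising at 18 degrees towards +x, where three wooden spring pegs grip its high edge and stick out 64 mm more. Origin on the desk under the wing's middle, z up. The skin is 66 mm above the desk in the middle, the peg ends at most 110 mm. Stands left or right, turned up to 26 degrees.
- red_dot (a point): Centre of the red dot, dia 14 mm, on the wing's upper skin. z axis points straight out of the skin (18 degrees off vertical), y along the wing.
- blue_dot (a point): Centre of the blue dot, dia 14 mm, on the wing's upper skin, at least 60 mm along the wing from the red one; either may be at either end. z axis points straight out of the skin, y along the wing.
- tub: Yellow plastic cockpit tub, 70 x 36 x 33 mm, loose, not needed. Origin at the centre of its underside.
- file: Steel flat file with a red handle, 212 mm long along its x, 13 mm high, loose, not needed. Origin near its middle, on the desk.
- loupe: Green glass magnifying loupe with a black foot, dia 44 mm, 38 mm high, loose, not needed. Origin at the centre of its underside.
- glue: White glue bottle with a red cap, dia 32 mm, 75 mm high, loose, not needed. Origin at the centre of its underside.
- jar_a: Blue paint jar, dia 34 mm, 45 mm high, loose, not needed. Origin at the centre of its underside.
- jar_b: Green paint jar, dia 34 mm, 45 mm high, loose, not needed. Origin at the centre of its underside.
- spare_peg: Spare wooden spring peg lying on the desk, 72 mm long along its x, 16 mm high, not needed. Origin at the centre of its underside.
Not all that is in view belongs to the job. Several things have the shape of the stand; the one meant has the colours described above.

How it is judged:
By the outcome, as a careful person would: the job done as asked, in the order asked, and still so for the second after the job is handed in, while the arm keeps its last pose, push and grip.
It also fails if it takes over 48 s, if anything falls off the work surface, if the arm or the gripper's body presses on something with over 40 N, if the wrist force passes 120 N, or if a joint passes its speed limit or range.

## Working session

There is one attempt and no reset: what is moved stays moved. The work goes in short steps, Python scripts to look and compute and a tool call to move; the robot and the scene stay as the last step left them, time stands still between calls to the robot, and variables do not carry over. Pictures are saved under pics/ and viewed, about 8 in all and at most 12, crops included, and the job is handed in when it is done.

Besides the shell and the picture viewer there is one more tool, called after "Request:" by a JSON object that holds its "method" and its "body". send_rows: Moves the arm, as the interface text tells. Its arguments: {"type":"object","properties":{"steps":{"type":"array"},"force":{"type":"number"}},"required":["steps"]}

```bash
ls; mkdir -p pics
cat > h.py <<'E'
from bench import env
import numpy as np, cv2
from scipy.spatial.transform import Rotation as R
def cap(n,f=None):
    c=env.capture(n)
    if f: cv2.imwrite('pics/'+f,c['color'][:,:,::-1])
    return c
def world(c,p):
    E=np.array(c['extrinsics']); return E[:3,:3].T@(np.array(p)-E[:3,3])
E
python3 - <<'E'
from h import *
np.set_printoptions(precision=4,suppress=True)
s=env.observe()
for k,v in s.items(): print(k,np.round(v,4))
print(R.from_rotvec(s['ee_rot']).as_matrix())
ims=[]
for n in ['scene','top']:
    c=cap(n,n+'1.png'); print(n,{k:v for k,v in c.items() if k!='color'})
    for l in ['pin','pin_tip','stand','jig','red_dot','blue_dot','tub','file','loupe','glue','jar_a','spare_peg']:
        print(l,[(round(d['p'],2),world(c,d['point'])) for d in env.place_of(l,n)][:4])
E
```

```text
pics
clock 0.0
q [ 1.0904  0.4808  1.5969  0.      1.0651 -0.0466]
joint_vel [ 0.0009 -0.0011  0.0003 -0.0006 -0.0015  0.0002]
effort [ -0.0037 -95.065  -43.0187  -0.0002   0.0122  -0.    ]
tcp_pos [0.273  0.5895 0.2557]
ee_rot [-0.6761 -3.0676  0.0019]
contact_force [ 0.1618 -0.5414  0.8856]
wrist_torque [0.0309 0.0253 0.015 ]
grip_width 0.0858
[[-0.9074  0.4204 -0.0006]
 [ 0.4204  0.9074 -0.0011]
 [ 0.0001 -0.0012 -1.    ]]
scene {'vertical_fov': 50.478956666155696, 'cx': 317.8113365554305, 'cy': 202.96528048517703, 'extrinsics': array([[-0.1981,  0.9802,  0.0072,  0.1297],
       [-0.6736, -0.1415,  0.7254,  0.3158],
       [ 0.7121,  0.1389,  0.6882, -1.6719],
       [ 0.    ,  0.    ,  0.    ,  1.    ]])}
pin [(0.67, array([ 0.5598, -0.2121,  0.0552]))]
pin_tip []
stand [(0.85, array([ 0.5551, -0.2133,  0.0025])), (0.8, array([ 0.4635, -0.5387,  0.0017])), (0.57, array([ 0.2683, -0.2483, -0.0016]))]
jig [(0.96, array([0.5472, 0.2323, 0.0024])), (0.46, array([ 0.6992, -0.3941,  0.0021]))]
red_dot []
blue_dot [(0.71, array([0.7881, 0.1298, 0.0028]))]
tub [(0.98, array([ 0.7793, -0
[... 601 characters left out ...]

pin [(0.38, array([ 0.5549, -0.2048,  0.054 ]))]
pin_tip []
stand [(0.86, array([ 0.263 , -0.2447,  0.0012])), (0.82, array([ 0.4636, -0.5382,  0.0037])), (0.81, array([ 0.5512, -0.2048,  0.0028]))]
jig [(0.84, array([0.5495, 0.2278, 0.0007]))]
red_dot []
blue_dot []
tub [(0.54, array([ 0.7806, -0.0009, -0.0021]))]
file [(0.44, array([ 0.6971, -0.3916,  0.0019]))]
loupe [(0.57, array([ 0.7656, -0.2167, -0.    ]))]
glue [(0.68, array([ 0.6976, -0.3907,  0.001 ])), (0.19, array([0.7872, 0.1347, 0.0017]))]
jar_a [(0.63, array([ 0.5554, -0.2046,  0.0587])), (0.52, array([ 0.6464, -0.4693,  0.0036])), (0.48, array([ 0.5557, -0.4773,  0.0002]))]
spare_peg [(0.57, array([0.7858, 0.1352, 0.0029]))]
```

```bash
python3 -c "
import cv2,numpy as np
a=cv2.imread('pics/scene1.png');b=cv2.imread('pics/top1.png')
cv2.imwrite('pics/s2.png',cv2.resize(a,(800,500)));cv2.imwrite('pics/t2.png',cv2.resize(b,(800,500)))"
```

```text
(no output)
```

View pics/s2.png

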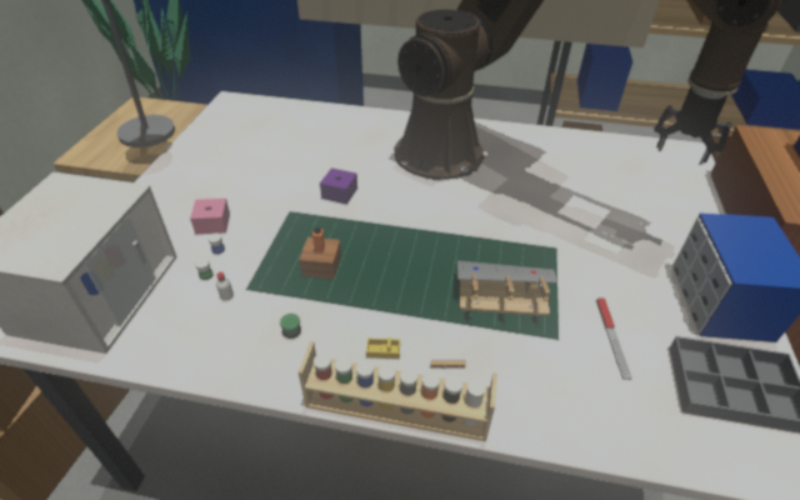

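View pics/t2.png

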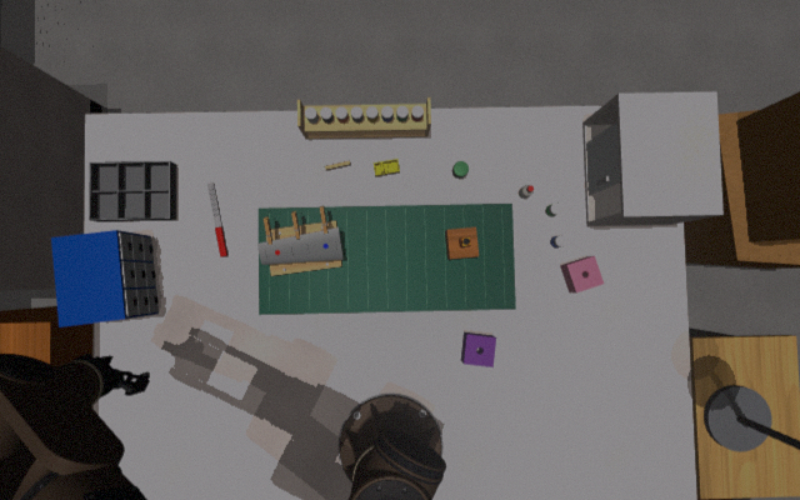

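Request:
{"method": "send_rows", "body": {"steps": [[-1, -1, 0, -1, 85], [-1, -1, 0, -1, 85], [-1, -1, 0, -1, 85], [-1, -1, 0, -1, 85], [-1, -0.7, 0, 0, 85]]}}

```text
clock: 1.8
tcp_pos: [0.3949, 0.4288, 0.2566]
ee_rot: [0.203, -3.135, 0.001]
contact_force: [-0.6, 0.1, 0.3]
grip_width: 0.0853
```

Request:
{"method": "send_rows", "body": {"steps": [[-0.5, -1, 0, 0, 85], [-0.5, -1, 0, 0, 85], [-0.5, -1, 0, 0, 85], [-0.2, -0.6, 0, 0, 85], [0, 0, 0, 0, 85]]}}

```text
clock: 2.3
tcp_pos: [0.4594, 0.3281, 0.2563]
ee_rot: [-0.19, 3.136, -0.001]
contact_force: [0.2, 0.3, 0.1]
grip_width: 0.0847
```

```bash
cat > look.py <<'E'
from h import *
import sys
np.set_printoptions(precision=4,suppress=True)
s=env.observe(); M=R.from_rotvec(s['ee_rot']).as_matrix()
print(s['clock'],s['tcp_pos'],s['q'],'\n',M,s['contact_force'],s['grip_width'])
f=sys.argv[1]; c=cap('wrist',f)
print(c['vertical_fov'],c['cx'],c['cy'])
E=np.array(c['extrinsics']); cw=-E[:3,:3].T@E[:3,3]
print('cam in tool',M.T@(cw-s['tcp_pos']),'\n',M.T@E[:3,:3].T)
for l in sys.argv[2:]:
    print(l,[(round(d['p'],2),world(c,d['point'])) for d in env.place_of(l,'wrist')][:3])
np.savez('pics/'+f+'.npz',E=E,fov=c['vertical_fov'],cx=c['cx'],cy=c['cy'])
E
python3 look.py w1.png jig red_dot blue_dot pin stand
```

```text
2.3 [0.4594 0.3281 0.2563] [ 0.5667  0.3612  1.795  -0.0005  0.9855 -1.1249] 
 [[-0.9927 -0.1208  0.0001]
 [-0.1208  0.9927 -0.0004]
 [-0.0001 -0.0005 -1.    ]] [0.2034 0.2737 0.0678] 0.0846530937330243
61.9214533693386 318.8967427967168 201.54821472331636
cam in tool [ 0.077   0.0006 -0.1182] 
 [[-0.0004  0.9535  0.3013]
 [ 1.      0.0002  0.0005]
 [ 0.0004  0.3013 -0.9535]]
jig [(0.62, array([0.5467, 0.23  , 0.0004]))]
red_dot [(0.65, array([0.5421, 0.2939, 0.067 ]))]
blue_dot [(0.48, array([0.5526, 0.1595, 0.0654]))]
pin []
stand []
```

View pics/w1.png

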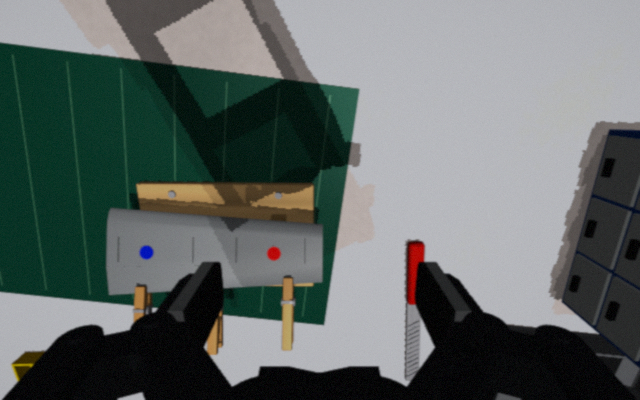

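Request:
{"method": "send_rows", "body": {"steps": [[-0.05, -1, 0, 0, 85], [-0.05, -1, 0, 0, 85], [-0.05, -1, 0, 0, 85], [-0.05, -1, 0, 0, 85], [-0.05, -1, 0, 0, 85]]}}

```text
clock: 3.1
tcp_pos: [0.4842, 0.1818, 0.2563]
ee_rot: [-0.196, 3.135, 0.0]
contact_force: [0.0, 0.8, -0.5]
grip_width: 0.0849
```

Request:
{"method": "send_rows", "body": {"steps": [[-0.05, -1, 0, 0, 85], [-0.05, -1, 0, 0, 85], [-0.05, -1, 0, 0, 85], [-0.05, -1, 0, 0, 85], [-0.05, -1, 0, 0, 85]]}}

```text
clock: 3.6
tcp_pos: [0.5104, 0.0337, 0.2564]
ee_rot: [-0.196, 3.135, 0.0]
contact_force: [0.7, 0.3, 0.3]
grip_width: 0.0853
```

Request:
{"method": "send_rows", "body": {"steps": [[-0.05, -1, 0, 0, 85], [-0.05, -1, 0.2, 0, 85], [-0.05, -1, 0.3, 0, 85], [-0.05, -1, 0.3, 0, 85], [-0.05, -1, 0.3, 0, 85]]}}

```text
clock: 4.1
tcp_pos: [0.5366, -0.1142, 0.223]
ee_rot: [-0.195, 3.135, -0.0]
contact_force: [0.2, 0.9, -0.2]
grip_width: 0.0853
```

Request:
{"method": "send_rows", "body": {"steps": [[-0.05, -1, 0.2, 0, 85], [-0.05, -1, 0, 0, 85], [-0.05, -1, 0, 0, 85], [0, 0, 0, 0, 85], [0, 0, 0, 0, 85]]}}

```text
clock: 4.6
tcp_pos: [0.5517, -0.2022, 0.217]
ee_rot: [0.193, -3.135, -0.001]
contact_force: [0.0, 0.2, -0.2]
grip_width: 0.0849
```

```bash
python3 look.py w2.png pin stand
python3 - <<'E'
import numpy as np
from scipy.spatial.transform import Rotation as R
d=np.load('pics/w1.png.npz');E=d['E'];f=200/np.tan(np.radians(d['fov']/2))
def hit(u,v,z):
    r=E[:3,:3].T@np.array([(u-d['cx'])/f,-(v-d['cy'])/f,-1]);c=-E[:3,:3].T@E[:3,3];return c+r*(z-c[2])/r[2]
for n,p in dict(blue=(146,252),red=(274,253),plankL=(137,184),plankR=(313,183),wingLnear=(112,209),wingRnear=(322,225),wingLfar=(109,294),wingRfar=(321,282)).items():
    print(n,hit(*p,.066))
E
```

```text
4.6 [ 0.5517 -0.2022  0.217 ] [-0.403   0.4363  1.7836  0.0002  0.9222 -2.0969] 
 [[-0.9925 -0.1226 -0.0004]
 [-0.1226  0.9925  0.0003]
 [ 0.0004  0.0004 -1.    ]] [ 0.008   0.2222 -0.1728] 0.08488195426222966
61.9214533693386 318.8967427967168 201.54821472331636
cam in tool [ 0.077   0.0007 -0.1182] 
 [[-0.0003  0.9535  0.3013]
 [ 1.      0.0001  0.0006]
 [ 0.0005  0.3013 -0.9535]]
pin [(0.78, array([ 0.5587, -0.2053,  0.0548]))]
stand [(0.62, array([ 0.5562, -0.2151, -0.0015]))]
blue [0.55457874 0.16240759 0.066     ]
red [0.53991872 0.29210052 0.066     ]
plankL [0.48324578 0.156358   0.066     ]
plankR [0.46198203 0.32313227 0.066     ]
wingLnear [0.51173911 0.13099145 0.066     ]
wingRnear [0.50358721 0.33694867 0.066     ]
wingLfar [0.60915921 0.12157629 0.066     ]
wingRfar [0.56746393 0.3438214  0.066     ]
```

View pics/w2.png

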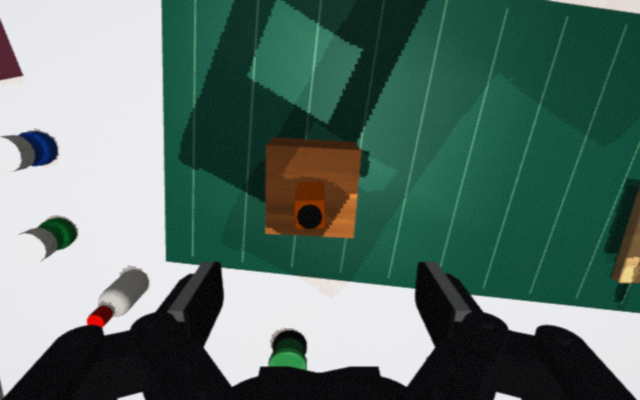

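```bash
cat >> h.py <<'E'
def hitter(f):
    d=np.load('pics/'+f+'.npz');E=d['E'];fl=200/np.tan(np.radians(d['fov']/2))
    def hit(u,v,z):
        r=E[:3,:3].T@np.array([(u-d['cx'])/fl,-(v-d['cy'])/fl,-1]);c=-E[:3,:3].T@E[:3,3];return c+r*(z-c[2])/r[2]
    return hit
E
python3 - <<'E'
from h import *
h=hitter('w2.png'); s=env.observe(); M=R.from_rotvec(s['ee_rot']).as_matrix()
p=h(310,217,.117); print(p, M.T@(p-s['tcp_pos'])/.03)
a,b,c=h(266,234,.055),h(354,238,.055),h(267,145,.055); print(a,b,c,(b+c)/2)
m=cv2.imread('pics/w2.png')[120:260,240:390]; cv2.imwrite('pics/w2c.png',cv2.resize(m,None,fx=4,fy=4,interpolation=cv2.INTER_CUBIC))
E
```

```text
[ 0.55557585 -0.20743422  0.117     ] [-0.10732087 -0.22220279  3.34245577]
[ 0.59963216 -0.24423368  0.055     ] [ 0.59374387 -0.16420132  0.055     ] [ 0.51910574 -0.24944132  0.055     ] [ 0.55642481 -0.20682132  0.055     ]
```

View pics/w2c.png

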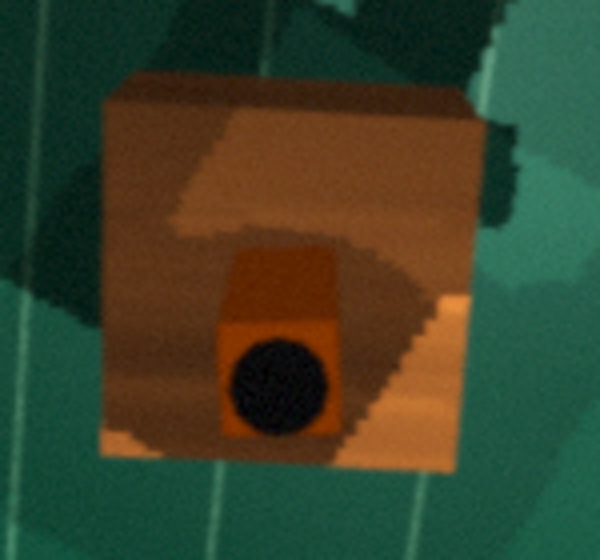

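Request:
{"method": "send_rows", "body": {"steps": [[-0.11, -0.21, 0, 0, 85], [0, 0, 1, 0, 70], [0, 0, 1, 0, 60], [0, 0, 1, 0, 50], [0, 0, 1, 0, 45]], "force": 20}}

```text
clock: 5.25
tcp_pos: [0.5562, -0.2081, 0.0964]
ee_rot: [-0.195, 3.135, -0.001]
contact_force: [-0.1, 0.4, -0.5]
grip_width: 0.045
```

Request:
{"method": "send_rows", "body": {"steps": [[0, 0, 0, 0, 30], [0, 0, 0, 0, 15], [0, 0, 0, 0, 15], [0, 0, 0, 0, 15], [0, 0, 0, 0, 15]]}}

```text
clock: 5.75
tcp_pos: [0.5564, -0.2086, 0.0985]
ee_rot: [-0.194, 3.134, -0.001]
contact_force: [0.2, -0.3, -1.4]
grip_width: 0.0215
```

```bash
python3 look.py w3.png pin
```

```text
5.75 [ 0.5564 -0.2086  0.0985] [-0.4097  0.5993  1.8579 -0.      0.6825 -2.104 ] 
 [[-0.9924 -0.1232  0.0017]
 [-0.1232  0.9924 -0.0007]
 [-0.0016 -0.001  -1.    ]] [ 0.1708 -0.3114 -1.3873] 0.021483022903692035
61.9214533693386 318.8967427967168 201.54821472331636
cam in tool [ 0.077   0.0006 -0.1182] 
 [[-0.0003  0.9536  0.3012]
 [ 1.      0.0002  0.0006]
 [ 0.0005  0.3012 -0.9536]]
pin [(0.73, array([ 0.56  , -0.2098,  0.057 ]))]
```

View pics/w3.png

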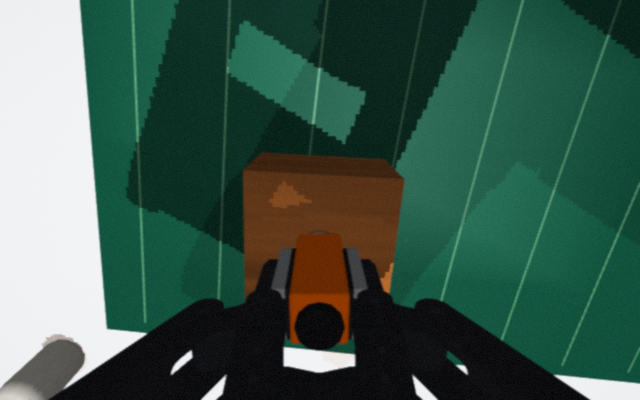

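Request:
{"method": "send_rows", "body": {"steps": [[0, 0, -0.4, 0, 15], [0, 0, -0.4, 0, 15], [0, 0, -0.4, 0, 15], [0, 0, 0, 0, 15], [0.15, 0, 0, 0, 15]]}}

```text
clock: 6.35
tcp_pos: [0.5518, -0.2091, 0.134]
ee_rot: [-0.194, 3.134, -0.001]
contact_force: [-0.4, 0.4, -1.1]
grip_width: 0.0218
```

Request:
{"method": "send_rows", "body": {"steps": [[0.1, 0, 0, 0, 15], [0.1, 0, 0, 0, 15], [0.1, 0, 0, 0, 15]]}}

```text
clock: 6.65
tcp_pos: [0.5423, -0.2101, 0.1331]
ee_rot: [-0.194, 3.135, -0.0]
contact_force: [3.2, 0.1, 0.4]
grip_width: 0.0217
```

```bash
python3 look.py w4.png; python3 -c "
import cv2
m=cv2.imread('pics/w4.png')[150:400,200:440];cv2.imwrite('pics/w4c.png',cv2.resize(m,None,fx=2,fy=2))"
```

```text
6.65 [ 0.5423 -0.2101  0.1331] [-0.4218  0.5366  1.8662  0.0001  0.7385 -2.1161] 
 [[-0.9924 -0.1231  0.0003]
 [-0.1231  0.9924 -0.    ]
 [-0.0003 -0.0001 -1.    ]] [3.2199 0.1306 0.3612] 0.021727597578102498
61.9214533693386 318.8967427967168 201.54821472331636
cam in tool [ 0.077   0.0006 -0.1182] 
 [[-0.0004  0.9535  0.3013]
 [ 1.      0.0002  0.0006]
 [ 0.0005  0.3013 -0.9535]]
```

Request:
{"method": "send_rows", "body": {"steps": [[0.1, 0, 0, 0, 15], [0.1, 0, 0, 0, 15], [0.1, 0, 0, 0, 15], [0.1, 0, 0, 0, 15], [0.1, 0, 0, 0, 15]]}}

```text
clock: 7.2
tcp_pos: [0.5271, -0.2118, 0.1332]
ee_rot: [0.194, -3.135, -0.0]
contact_force: [4.0, 0.6, -2.7]
grip_width: 0.0218
```

```bash
python3 look.py w5.png; python3 -c "
import cv2,numpy as np
o=[cv2.resize(cv2.imread(f'pics/{n}.png')[150:400,220:420],None,fx=2,fy=2) for n in('w3','w5')]
cv2.imwrite('pics/w5c.png',np.hstack(o))"
```

```text
7.2 [ 0.5271 -0.2118  0.1332] [-0.4354  0.5218  1.8971  0.      0.723  -2.1297] 
 [[-0.9924 -0.1232 -0.0002]
 [-0.1232  0.9924  0.0001]
 [ 0.0002  0.0002 -1.    ]] [ 3.9861  0.5831 -2.7468] 0.02181845450960576
61.9214533693386 318.8967427967168 201.54821472331636
cam in tool [ 0.077   0.0006 -0.1182] 
 [[-0.0004  0.9535  0.3013]
 [ 1.      0.0002  0.0006]
 [ 0.0005  0.3013 -0.9535]]
```

View pics/w5c.png

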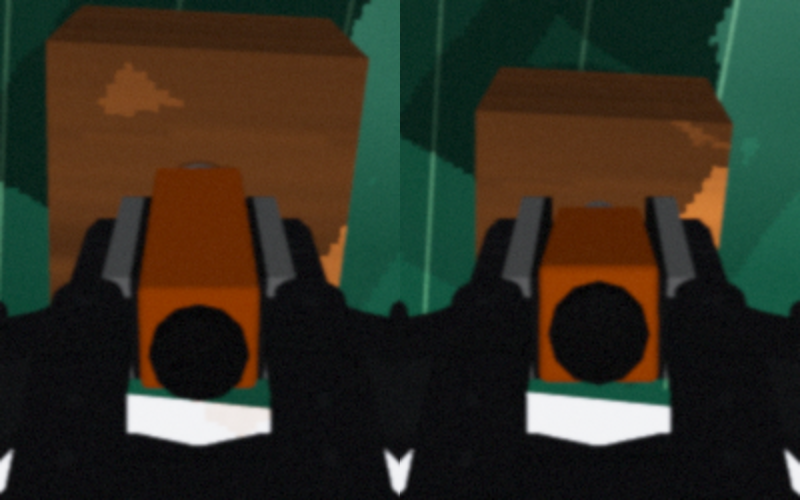

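```bash
cat > tilt.py <<'E'
from h import *
from scipy.optimize import least_squares
fl=200/np.tan(np.radians(61.9214533693386/2)); cx,cy=318.9,201.55
Rc=np.array([[-.0004,.9535,.3013],[1,.0002,.0006],[.0005,.3013,-.9535]]); c=np.array([.077,.0006,-.1182])
def v(x,z):
    p=Rc.T@(np.array([x,0,z])-c); return cy+fl*p[1]/p[2], fl*.022/(-p[2])
# pin point (a along pin x(toward tool +x), h pin z): tool = o + a*(cos,0,sin..) 
def pt(o,th,a,h):  # th>0: top leans to tool +x
    return o[0]+a*np.cos(th)+h*np.sin(th), o[1]+a*np.sin(th)-h*np.cos(th)
def fit(d,pr=True):
    def f(q):
        r=[]
        for (a,h),vv,w in d:
            V,W=v(*pt(q[:2]/10,q[2],a,h)); r.append(V-vv)
            if w: r.append((W-w)/2)
        return r
    s=least_squares(f,[0,.4,.1]); print('origin x,z mm',s.x[:2]*100,'tilt',np.degrees(s.x[2]),'res',np.round(s.fun,2)); return s.x
if __name__=='__main__':
    U,L,C,B=(.011,.056),(.011,0),(0,.062),(-.011,.056)
    fit([(U,294,61),(L,234,42.5),(C,326,0)])
    fit([(U,282.5,59),(L,253.5,42.5),(C,316.5,0),(B,341,0)])
E
python3 tilt.py
```

```text
origin x,z mm [-4.77305432 47.95338456] tilt -0.23440462410948126 res [-1.38 -1.48 -0.11 -0.84  1.43]
origin x,z mm [-14.35387075  41.37374138] tilt 15.797981297377495 res [-0.61  0.22  0.16 -0.8   0.91 -0.45]
```

```bash
cat > edges.py <<'E'
import cv2,numpy as np,sys
from tilt import *
def edges(f):
    m=cv2.imread('pics/'+f).astype(float)[:,312:327].mean(1); r=m[:,2]
    g=np.gradient(r); lo=230
    return r
if __name__=='__main__':
    for f in sys.argv[1:]:
        r=edges(f); print(f,list(zip(range(226,352),r[226:352].astype(int))))
E
python3 edges.py w3.png w5.png | tr -d ' '
```

```text
w3.png[(226,np.int64(98)),(227,np.int64(98)),(228,np.int64(98)),(229,np.int64(97)),(230,np.int64(90)),(231,np.int64(79)),(232,np.int64(76)),(233,np.int64(79)),(234,np.int64(96)),(235,np.int64(102)),(236,np.int64(103)),(237,np.int64(104)),(238,np.int64(103)),(239,np.int64(104)),(240,np.int64(104)),(241,np.int64(104)),(242,np.int64(103)),(243,np.int64(103)),(244,np.int64(104)),(245,np.int64(105)),(246,np.int64(104)),(247,np.int64(104)),(248,np.int64(105)),(249,np.int64(104)),(250,np.int64(105)),(251,np.int64(105)),(252,np.int64(104)),(253,np.int64(105)),(254,np.int64(105)),(255,np.int64(104)),(256,np.int64(104)),(257,np.int64(105)),(258,np.int64(105)),(259,np.int64(104)),(260,np.int64(105)),(261,np.int64(104)),(262,np.int64(104)),(263,np.int64(105)),(264,np.int64(105)),(265,np.int64(105)),(266,np.int64(105)),(267,np.int64(105)),(268,np.int64(104)),(269,np.int64(103)),(270,np.int64(105)),(271,np.int64(104)),(272,np.int64(105)),(273,np.int64(105)),(274,np.int64(105)),(275,np.int64(105)),(276,np.int64(105)),(277,np.int64(105)),(278,np.int64(105)),(279,np.int64(105)),(280,np.int64(104)),(2
[... 3069 characters left out ...]
315,np.int64(11)),(316,np.int64(12)),(317,np.int64(10)),(318,np.int64(12)),(319,np.int64(11)),(320,np.int64(12)),(321,np.int64(10)),(322,np.int64(11)),(323,np.int64(12)),(324,np.int64(13)),(325,np.int64(10)),(326,np.int64(9)),(327,np.int64(10)),(328,np.int64(10)),(329,np.int64(11)),(330,np.int64(13)),(331,np.int64(10)),(332,np.int64(9)),(333,np.int64(10)),(334,np.int64(9)),(335,np.int64(9)),(336,np.int64(8)),(337,np.int64(11)),(338,np.int64(10)),(339,np.int64(10)),(340,np.int64(13)),(341,np.int64(13)),(342,np.int64(17)),(343,np.int64(17)),(344,np.int64(16)),(345,np.int64(17)),(346,np.int64(19)),(347,np.int64(18)),(348,np.int64(40)),(349,np.int64(119)),(350,np.int64(207)),(351,np.int64(238))]
```

Run:
```python
from tilt import *
U,L,F,K=(.011,.056),(.011,0),(.009,.062),(-.009,.062)
fit([(U,293.8,0),(L,233.6,0),(F,302.9,0),(K,349.3,0)])
fit([(U,283,0),(L,253.2,0),(F,290.9,0),(K,341,0)])
```

```text
origin x,z mm [-2.94979197 43.20587092] tilt 1.4290435986614023 res [-2.62  0.41  2.62 -0.4 ]
origin x,z mm [-15.67983357  44.43026592] tilt 15.351707410324924 res [-1.11  0.17  1.08 -0.13]
```

Request:
{"method": "send_rows", "body": {"steps": [[0.08, 0, 0, 0, 15], [0.08, 0, 0, 0, 15], [0, 0, 0, 0, 15]]}}

```text
clock: 7.55
tcp_pos: [0.5224, -0.2124, 0.1333]
ee_rot: [0.194, -3.135, -0.0]
contact_force: [3.0, -0.0, -1.1]
grip_width: 0.0218
```

Request:
{"method": "send_rows", "body": {"steps": [[0, 0, 0, 0, 10], [0, 0, -0.5, 0, 10], [0, 0, -1, 0, 10], [0, 0, -1, 0, 10], [0, 0, 0, 0, 10]], "force": 60}}

```text
clock: 8.05
tcp_pos: [0.524, -0.2131, 0.2117]
ee_rot: [-0.194, 3.132, -0.004]
contact_force: [0.7, -0.3, -1.2]
grip_width: 0.0212
```

```bash
python3 look.py w6.png pin pin_tip
python3 - <<'E'
from h import *
m=cv2.imread('pics/w6.png'); r=m.astype(float)[:,312:327].mean(1)[:,2].astype(int)
print(' '.join(map(str,r[225:355])))
a=cv2.resize(m[180:400,210:430],None,fx=1.8,fy=1.8)
c=env.capture('top'); s=env.observe(); print(s['contact_force'],s['tcp_pos'])
b=env.capture('scene')['color'][:,:,::-1]
E=np.array(env.capture('scene')['extrinsics']); 
cv2.imwrite('pics/w6c.png',a)
print([(d['p'],world(env.capture('scene'),d['point'])) for d in env.place_of('pin_tip','scene')])
E
```

```text
8.05 [ 0.524  -0.2131  0.2117] [-0.4397  0.4118  1.8426 -0.0003  0.8828 -2.134 ] 
 [[-0.9924 -0.1233  0.0038]
 [-0.1233  0.9924 -0.002 ]
 [-0.0036 -0.0025 -1.    ]] [ 0.7122 -0.3102 -1.167 ] 0.02122745619241199
61.9214533693386 318.8967427967168 201.54821472331636
cam in tool [ 0.077   0.0006 -0.1182] 
 [[-0.0003  0.9535  0.3012]
 [ 1.      0.0002  0.0006]
 [ 0.0005  0.3012 -0.9535]]
pin [(0.64, array([ 0.5425, -0.2104,  0.1701]))]
pin_tip []
70 69 68 68 70 71 73 80 93 100 106 109 111 119 124 134 140 144 148 159 174 184 193 201 206 206 203 199 192 186 183 172 134 98 87 86 85 87 86 86 86 85 86 87 86 85 85 85 86 86 87 86 85 86 90 106 125 136 144 151 154 153 138 97 44 13 8 9 11 14 14 15 17 15 15 16 15 15 15 15 14 15 13 14 13 13 13 13 14 14 12 13 11 12 11 11 12 11 11 14 11 10 12 11 11 12 11 10 10 10 10 10 18 53 145 225 240 242 242 242 242 242 242 242 242 242 242 242 242 242
[-1.30869468  0.98750019 -1.5936295 ] [ 0.52195528 -0.2120982   0.20734377]
[]
```

View pics/w6c.png

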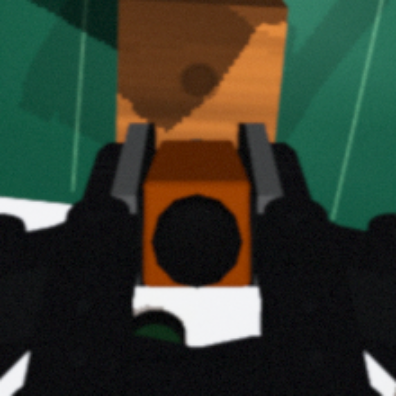

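Run:
```python
from tilt import *
U,L,F,K=(.011,.056),(.011,0),(.009,.062),(-.009,.062)
for d in ([(U,280.6),(L,257.4),(F,288.2),(K,338.5)],[(U,280.6),(L,257.4),(F,288.2)]):
    q=fit([(a,b,0) for a,b in d]); print('tip free',np.array(pt(q[:2]/10,q[2],0,-.048))*1000)
h=hitter('w6.png')
```

```text
origin x,z mm [-18.33886342  44.48683974] tilt 18.38074668779544 res [-0.76  0.11  0.73 -0.09]
tip free [-33.47471133  90.03797702]
origin x,z mm [-35.52889257  78.5162506 ] tilt 15.371808743509169 res [ 0.  0. -0.]
tip free [-48.25281519 124.79909616]
```

Request:
{"method": "send_rows", "body": {"steps": [[-0.1, 1, 0, 0, 10], [-0.1, 1, 0, 0, 10], [-0.1, 1, 0, 0, 10], [-0.1, 1, 0, 0, 10], [-0.1, 1, 0, 0, 10]]}}

```text
clock: 8.9
tcp_pos: [0.5186, -0.0605, 0.2077]
ee_rot: [0.194, -3.134, -0.0]
contact_force: [-0.1, 0.8, -1.0]
grip_width: 0.0212
```

Request:
{"method": "send_rows", "body": {"steps": [[-0.1, 1, 0, 0, 10], [-0.1, 1, 0, 0, 10], [-0.1, 1, 0, 0, 10], [-0.1, 1, 0, 0, 10], [-0.1, 1, 0, 0, 10]]}}

```text
clock: 9.4
tcp_pos: [0.5151, 0.0902, 0.2077]
ee_rot: [0.194, -3.135, 0.0]
contact_force: [0.8, 0.1, -1.5]
grip_width: 0.021
```

Request:
{"method": "send_rows", "body": {"steps": [[0, 0, 0, 0, 10], [0, 0, 0, 0, 10]]}}

```text
clock: 9.6
tcp_pos: [0.5152, 0.0894, 0.2078]
ee_rot: [0.196, -3.134, 0.0]
contact_force: [-0.2, 0.1, -0.3]
grip_width: 0.0217
```

```bash
python3 look.py w7.png blue_dot red_dot jig
```

```text
9.6 [0.5152 0.0894 0.2078] [ 0.114   0.3641  1.9367 -0.0002  0.8418 -1.5818] 
 [[-0.9922 -0.1248 -0.0011]
 [-0.1248  0.9922 -0.0003]
 [ 0.0011 -0.0001 -1.    ]] [-0.2482  0.0557 -0.3256] 0.021705215114199795
61.9214533693386 318.8967427967168 201.54821472331636
cam in tool [ 0.077   0.0006 -0.1182] 
 [[-0.0003  0.9535  0.3012]
 [ 1.      0.0002  0.0006]
 [ 0.0005  0.3012 -0.9535]]
blue_dot [(0.5, array([0.5525, 0.1598, 0.0635]))]
red_dot [(0.73, array([0.5419, 0.2928, 0.0671])), (0.52, array([0.5328, 0.0921, 0.167 ]))]
jig [(0.55, array([ 0.5471,  0.232 , -0.0008]))]
```

View pics/w7.png

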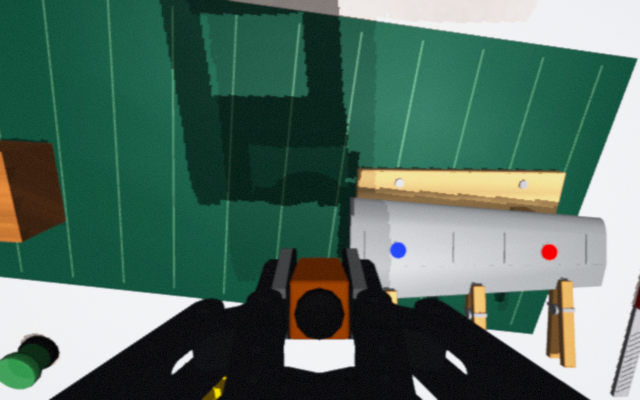

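Run:
```python
from h import *
np.set_printoptions(precision=4,suppress=True)
def cen(f,ch,box):
    m=cv2.imread('pics/'+f).astype(int);o=[c for c in range(3) if c!=ch]
    k=(m[...,ch]-np.maximum(m[...,o[0]],m[...,o[1]])>60); z=np.zeros_like(k);x0,y0,x1,y1=box;z[y0:y1,x0:x1]=1
    y,x=np.nonzero(k&z);return x.mean(),y.mean(),len(x)
h1,h7=hitter('w1.png'),hitter('w7.png')
for n,ch,b1,b7 in (('blue',0,(130,235,162,270),(383,235,413,265)),('red',2,(258,238,290,270),(534,236,565,268))):
    a,b=cen('w1.png',ch,b1),cen('w7.png',ch,b7); print(n,a,b)
    best=min(np.arange(.05,.085,.0005),key=lambda z:np.linalg.norm(h1(*a[:2],z)-h7(*b[:2],z)))
    print(best,h1(*a[:2],best),h7(*b[:2],best),'at .066',h1(*a[:2],.066),h7(*b[:2],.066))
p,q=h7(359,170,.03),h7(564,172,.03);d=q-p;print('yaw',np.degrees(np.arctan2(-d[0],d[1])))
```

```text
blue (np.float64(145.89032258064515), np.float64(252.1290322580645), 155) (np.float64(397.72972972972974), np.float64(249.7927927927928), 222)
0.06650000000000002 [0.5545 0.1625 0.0665] [0.5543 0.1627 0.0665] at .066 [0.5547 0.1623 0.066 ] [0.5546 0.1629 0.066 ]
red (np.float64(273.45859872611464), np.float64(253.27388535031847), 157) (np.float64(549.0905172413793), np.float64(251.74137931034483), 232)
0.06650000000000002 [0.54   0.2916 0.0665] [0.54   0.2916 0.0665] at .066 [0.5403 0.2916 0.066 ] [0.5402 0.292  0.066 ]
yaw 6.591047212319255
```

Request:
{"method": "send_rows", "body": {"steps": [[-0.08, 0.76, 0, 0, 10], [-0.08, 0.75, 0, 0, 10], [-0.07, 0.75, 0.3, 0, 10], [0, 0, 0.6, 0, 10], [0, 0, 0, 0, 10]]}}

```text
clock: 10.3
tcp_pos: [0.513, 0.1567, 0.1797]
ee_rot: [0.194, -3.133, 0.001]
contact_force: [-0.4, -0.4, -1.4]
grip_width: 0.0212
```

Request:
{"method": "send_rows", "body": {"steps": [[0, 0, 0, 0, 10], [0, 0, 0, 0, 10]]}}

```text
clock: 10.5
tcp_pos: [0.5145, 0.1565, 0.182]
ee_rot: [-0.192, 3.135, 0.0]
contact_force: [0.5, -0.0, -0.5]
grip_width: 0.0211
```

```bash
cat > st.py <<'E'
from h import *
import sys
np.set_printoptions(precision=4,suppress=True)
dot=np.array({'b':[.5545,.1626,.066],'r':[.540,.2917,.066]}[sys.argv[1]])
F=[]
for i in range(int(sys.argv[2])):
    env.capture('wrist'); F.append(env.observe()['contact_force'])
s=env.observe(); M=R.from_rotvec(s['ee_rot']).as_matrix()
print(s['clock'],s['tcp_pos'],'F',np.mean(F,0),np.std(F,0))
x=np.array([.9922,.1248,0]);n=-.309*x+np.array([0,0,.951]); 
tip=s['tcp_pos']+M@[-.0335,0,.090]; d=tip-dot
print('tip-dot along x_in_skin,y,n mm',np.array([d@np.cross([-.1248,.9922,0],n),d@[-.1248,.9922,0],d@n])*1000,'Fn',np.mean(F,0)@n)
E
python3 st.py b 4
```

```text
10.7 [0.5144 0.1569 0.1818] F [ 0.0974 -0.1944 -0.7851] [0.5988 0.8611 0.2454]
tip-dot along x_in_skin,y,n mm [ 1.3825 -0.7613 26.7479] Fn -0.768993195269514
```

Request:
{"method": "send_rows", "body": {"steps": [[-0.08, 0.02, 0.32, 0, 10], [-0.1, 0, 0.32, 0, 10], [0, 0, 0, 0, 10]]}}

```text
clock: 11.0
tcp_pos: [0.5189, 0.1583, 0.1605]
ee_rot: [0.194, -3.134, 0.001]
contact_force: [0.0, -0.5, -1.6]
grip_width: 0.0213
```

Request:
{"method": "send_rows", "body": {"steps": [[-0.05, 0, 0.16, 0, 10], [0, 0, 0, 0, 10]]}}

```text
clock: 11.2
tcp_pos: [0.5207, 0.1585, 0.1566]
ee_rot: [0.194, -3.135, 0.0]
contact_force: [1.1, 0.7, -1.0]
grip_width: 0.0213
```

```bash
python3 st.py b 5
```

```text
11.45 [0.5209 0.1586 0.1575] F [-0.1208  0.1774 -0.7407] [0.5293 0.1838 0.1975]
tip-dot along x_in_skin,y,n mm [0.1958 0.1869 1.5441] Fn -0.6742076704962161
```

Request:
{"method": "send_rows", "body": {"steps": [[-0.03, 0, 0.1, 0, 10], [0, 0, 0, 0, 10]]}}

```text
clock: 11.65
tcp_pos: [0.5217, 0.1587, 0.1541]
ee_rot: [0.194, -3.136, 0.0]
contact_force: [-0.9, -0.1, -1.1]
grip_width: 0.0212
```

```bash
python3 st.py b 5
```

```text
11.9 [0.5217 0.1587 0.1543] F [ 0.1301 -0.2148 -0.9133] [0.7348 0.5635 0.392 ]
tip-dot along x_in_skin,y,n mm [-0.0599  0.1436 -1.7429] Fn -0.9001597602665493
```

Request:
{"method": "send_rows", "body": {"steps": [[-0.02, 0, 0.065, 0, 10], [0, 0, 0, 0, 10]]}}

```text
clock: 12.1
tcp_pos: [0.5223, 0.1587, 0.1522]
ee_rot: [0.194, -3.135, 0.0]
contact_force: [-0.2, -0.6, -1.2]
grip_width: 0.0214
```

```bash
python3 st.py b 6
```

```text
12.4 [0.5223 0.1588 0.1524] F [-0.1147 -0.1587 -1.0084] [0.2904 0.3575 0.438 ]
tip-dot along x_in_skin,y,n mm [-0.0798  0.1554 -3.7918] Fn -0.9177151622030942
```

Request:
{"method": "send_rows", "body": {"steps": [[-0.02, 0, 0.065, 0, 10], [0, 0, 0, 0, 10]]}}

```text
clock: 12.6
tcp_pos: [0.5229, 0.1588, 0.1502]
ee_rot: [0.194, -3.135, 0.0]
contact_force: [-0.6, -0.3, -0.1]
grip_width: 0.0211
```

```bash
python3 st.py b 6
```

```text
12.9 [0.5229 0.1588 0.1504] F [ 0.0195 -0.1994 -0.9692] [0.4953 0.4434 0.532 ]
tip-dot along x_in_skin,y,n mm [-0.1286  0.1641 -5.824 ] Fn -0.9200038915774121
```

Run:
```python
from h import *
a=cap('wrist','w8.png')['color'][:,:,::-1][180:380,220:460]; b=cap('scene','s8.png')['color'][:,:,::-1][150:270,330:460]
im=np.zeros((500,800,3),np.uint8)
a=cv2.resize(a,(400,333),interpolation=cv2.INTER_CUBIC);b=cv2.resize(b,(400,369),interpolation=cv2.INTER_CUBIC)
im[:333,:400]=a;im[:369,400:]=b;cv2.imwrite('pics/c8.png',im)
```

```text
(no output)
```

View pics/c8.png

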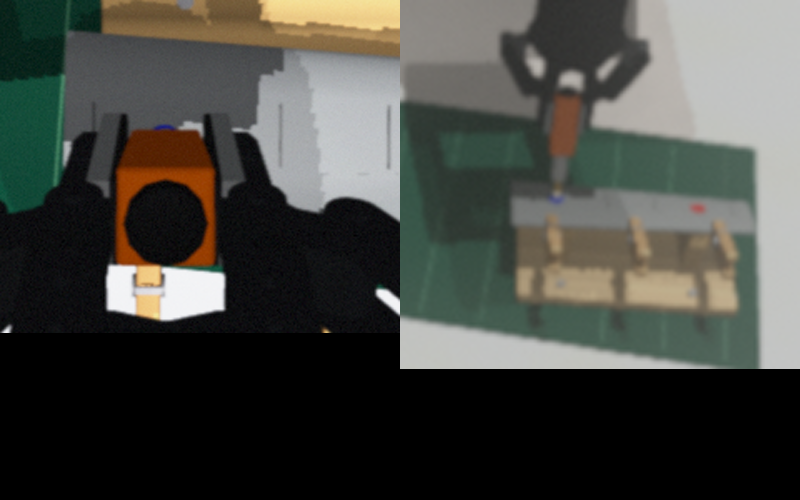

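Request:
{"method": "send_rows", "body": {"steps": [[-0.03, 0, 0.095, 0, 10], [0, 0, 0, 0, 10]]}}

```text
clock: 13.2
tcp_pos: [0.5239, 0.159, 0.1473]
ee_rot: [0.194, -3.136, 0.0]
contact_force: [0.2, 0.9, 0.6]
grip_width: 0.0215
```

```bash
python3 st.py b 5
python3 - <<'E'
from h import *
c=cap('scene','s9.png');E=np.array(c['extrinsics']);f=200/np.tan(np.radians(c['vertical_fov']/2))
for p in ([.5545,.1626,.066],[.540,.2917,.066]):
    q=E[:3,:3]@p+E[:3,3]; print(c['cx']+f*q[0]/-q[2],c['cy']-f*q[1]/-q[2],f/-q[2]/1000)
m=c['color'].astype(int); print(m[198:224,509:516].mean(1).astype(int).tolist())
E
```

```text
13.45 [0.5238 0.1589 0.1476] F [-0.0909  0.1668  0.3978] [0.3779 0.2703 0.3834]
tip-dot along x_in_skin,y,n mm [-0.1087  0.1455 -8.7998] Fn 0.39975605624616006
380.87882205492434 214.49122449950386 0.35091624003781235
426.9775091610669 217.5648429042583 0.3531368665998574
[[195, 196, 191], [195, 195, 190], [195, 195, 189], [195, 194, 189], [195, 194, 189], [195, 194, 189], [194, 194, 189], [194, 194, 189], [195, 194, 189], [195, 194, 189], [195, 194, 189], [194, 194, 189], [194, 195, 189], [195, 195, 189], [195, 195, 189], [195, 195, 190], [195, 195, 190], [195, 196, 191], [195, 196, 191], [195, 196, 191], [195, 196, 191], [195, 196, 191], [195, 196, 191], [194, 195, 191], [195, 196, 191], [195, 196, 191]]
```

Run:
```python
from h import *
m=cv2.imread('pics/s9.png')
p=np.array(m[204:224,374:390,::-1],int)
for y in range(0,20): print(204+y,' '.join('%3d,%3d,%3d'%tuple(v) for v in p[y]))
a=cv2.resize(m[165:235,355:445],(720,560),interpolation=cv2.INTER_CUBIC);cv2.imwrite('pics/c9.png',a)
```

```text
204  46, 55, 49  46, 55, 50  48, 56, 50  48, 57, 51  54, 60, 54  74, 78, 73  88, 88, 86  96, 96, 94  97, 97, 94  92, 94, 90  75, 84, 77  59, 78, 68  56, 78, 66  57, 80, 67  58, 81, 70  58, 84, 71
205  46, 55, 49  47, 56, 49  46, 55, 49  49, 56, 51  57, 63, 58  75, 78, 73  90, 90, 88  97, 97, 95  98, 98, 95  91, 93, 89  73, 81, 76  58, 76, 67  54, 76, 65  56, 79, 67  57, 80, 68  57, 84, 71
206  47, 56, 50  49, 57, 50  48, 57, 51  49, 57, 51  57, 62, 56  78, 79, 76  91, 91, 89  98, 98, 96  96, 97, 94  88, 89, 86  69, 76, 70  57, 73, 64  56, 77, 66  57, 79, 68  56, 79, 67  58, 84, 72
207  47, 55, 49  47, 55, 49  46, 56, 49  49, 57, 51  56, 63, 58  79, 81, 77  92, 92, 90  98, 98, 96  96, 96, 94  84, 87, 82  66, 72, 67  55, 68, 61  56, 75, 65  56, 78, 67  57, 80, 68  57, 82, 70
208  48, 56, 51  51, 58, 53  49, 57, 51  50, 57, 52  60, 65, 60  79, 80, 76  92, 92, 89  97, 98, 94  95, 95, 92  82, 84, 80  65, 70, 65  52, 63, 56  54, 72, 62  55, 77, 66  57, 79, 68  57, 82, 69
209  62, 66, 62  60, 63, 59  60, 63, 60  59, 63, 59  61, 65, 62  75, 76, 72  90, 89, 84  96, 94, 89  91, 90, 86  78, 80,
[... 2119 characters left out ...]
,106 129,124,115 123,123,121 121,123,122 120,122,120 123,124,123 122,123,122 121,123,122 121,124,121 121,123,122
221 120,122,121 120,122,120 119,119,115 121,112,101 133,114, 92 141,120, 94 143,124,101 133,124,113 125,124,121 121,123,121 121,122,121 121,123,121 123,124,122 122,124,123 122,125,123 122,124,122
222 117,118,115 117,118,116 114,114,111 112,106, 97 124,109, 92 133,115, 94 137,121,100 130,121,109 122,120,116 120,122,119 120,122,120 121,122,120 120,122,120 120,123,121 122,123,121 121,122,120
223 110,106, 99 109,106,100 107,104, 97 108,100, 91 125,110, 92 133,116, 95 133,117, 96 125,114, 99 115,109,101 111,110,104 110,108,103 112,110,105 113,113,107 113,113,107 115,114,109 114,113,108
```

View pics/c9.png

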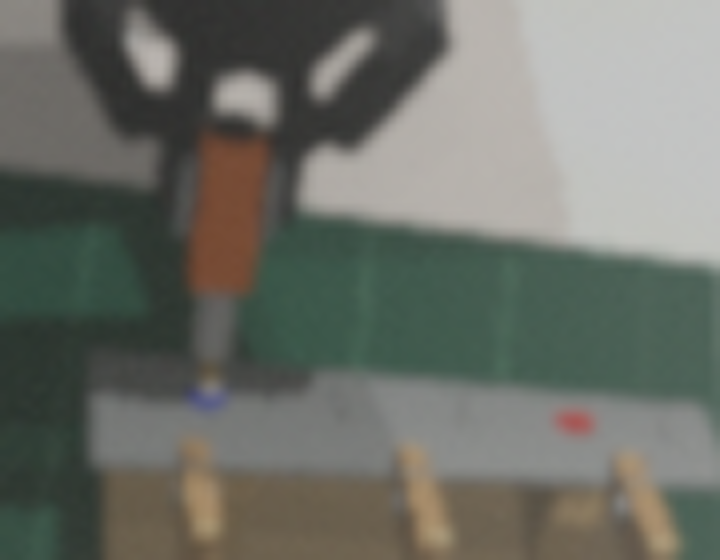

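Run:
```python
from h import *
m=cv2.imread('pics/s9.png').astype(float)
b=m[210:226,418:436]; w=np.clip(b[...,2]-b[...,:2].max(2)-4,0,None); y,x=np.mgrid[210:226,418:436]; print('red',(x*w).sum()/w.sum(),(y*w).sum()/w.sum(),np.sqrt((w*(y-(y*w).sum()/w.sum())**2).sum()/w.sum()), w.sum(1).round())
m=cv2.imread('pics/scene1.png').astype(float)
b=m[208:222,372:392]; w=np.clip(b[...,0]-b[...,1:].max(2)-4,0,None); y,x=np.mgrid[208:222,372:392]; print('blue start',(x*w).sum()/w.sum(),(y*w).sum()/w.sum(),w.sum(1).round())
m=cv2.imread('pics/s9.png').astype(float)
b=m[208:222,372:392]; w=np.clip(b[...,0]-b[...,1:].max(2)-4,0,None); print('blue now',(x*w).sum()/w.sum(),(y*w).sum()/w.sum(),w.sum(1).round())
```

```text
red 427.99244875943907 218.7076591154261 2.7250437919505033 [  0.   0.   0.   0.   0.   3. 132. 283. 230.  65.   0.  11.  45.  60.
  52.  46.]
blue start 380.3039723661485 214.23316062176167 [  0.   0.   0.   0.   4. 116. 241. 177.  41.   0.   0.   0.   0.   0.]
blue now 380.3114754098361 214.6 [  0.   0.   0.   0.   0.  15. 126. 130.  34.   0.   0.   0.   0.   0.]
```

Request:
{"method": "send_rows", "body": {"steps": [[-0.03, 0, 0.08, 0, 10], [0, 0, 0, 0, 10], [0, 0, 0, 0, 10]]}}

```text
clock: 13.8
tcp_pos: [0.5247, 0.159, 0.1451]
ee_rot: [0.194, -3.136, 0.0]
contact_force: [-0.4, 0.7, 1.4]
grip_width: 0.0212
```

```bash
python3 st.py b 10
```

```text
14.3 [0.5247 0.1591 0.1452] F [-0.5629 -0.1416  1.1282] [0.4966 0.4201 0.6374]
tip-dot along x_in_skin,y,n mm [ -0.0714   0.1461 -11.3805] Fn 1.2509315724170162
```

Request:
{"method": "send_rows", "body": {"steps": [[0, 0, 0, 0, 10], [0, 0, 0, 0, 10], [0, 0, 0, 0, 10], [0, 0, 0, 0, 10], [0, 0, 0, 0, 10]]}}

```text
clock: 14.8
tcp_pos: [0.5247, 0.159, 0.1451]
ee_rot: [-0.194, 3.136, 0.0]
contact_force: [-0.5, 0.6, 1.2]
grip_width: 0.0216
```

Request:
{"method": "send_rows", "body": {"steps": [[0, 0, 0, 0, 10], [0, 0, 0, 0, 10], [0, 0, 0, 0, 10], [0, 0, 0, 0, 10], [0, 0, 0, 0, 10]]}}

```text
clock: 15.3
tcp_pos: [0.5247, 0.159, 0.1452]
ee_rot: [-0.194, 3.136, -0.0]
contact_force: [-0.1, 0.4, 0.8]
grip_width: 0.0218
```

Request:
{"method": "send_rows", "body": {"steps": [[0, 0, 0, 0, 10], [0, 0, 0, 0, 10], [0, 0, 0, 0, 10], [0, 0, 0, 0, 10], [0, 0, 0, 0, 10]]}}

```text
clock: 15.8
tcp_pos: [0.5247, 0.159, 0.1452]
ee_rot: [-0.194, 3.136, -0.0]
contact_force: [0.1, 0.7, 1.2]
grip_width: 0.0216
```

Request:
{"method": "send_rows", "body": {"steps": [[0, 0, 0, 0, 10], [0, 0, 0, 0, 10], [0, 0, 0, 0, 10], [0, 0, 0, 0, 10], [0, 0, 0, 0, 10]]}}

```text
clock: 16.3
tcp_pos: [0.5247, 0.1591, 0.1452]
ee_rot: [-0.194, 3.136, -0.0]
contact_force: [-0.2, 0.4, 1.7]
grip_width: 0.0213
```

Request:
{"method": "send_rows", "body": {"steps": [[0, 0, 0, 0, 10], [0, 0, 0, 0, 10], [0, 0, 0, 0, 10], [0, 0, 0, 0, 10], [0, 0, 0, 0, 10]]}}

```text
clock: 16.8
tcp_pos: [0.5247, 0.159, 0.1451]
ee_rot: [0.194, -3.136, 0.0]
contact_force: [-0.4, 0.7, 2.0]
grip_width: 0.0215
```

```bash
python3 st.py b 6
```

```text
17.1 [0.5247 0.1591 0.1452] F [-0.4144 -0.3051  1.3227] [0.729  0.6789 0.406 ]
tip-dot along x_in_skin,y,n mm [ -0.0324   0.1608 -11.3787] Fn 1.3967402817941024
```

Request:
{"method": "send_rows", "body": {"steps": [[0.1, 0, -0.32, 0, 10], [0.11, 0, -0.31, 0, 10], [0, 0.4, 0, 0, 10], [-0.02, 0.8, 0, 0, 10], [-0.02, 0.9, 0, 0, 10]]}}

```text
clock: 17.6
tcp_pos: [0.5118, 0.2219, 0.1645]
ee_rot: [-0.192, 3.135, 0.0]
contact_force: [0.1, 0.2, -1.0]
grip_width: 0.0213
```

Request:
{"method": "send_rows", "body": {"steps": [[-0.02, 0.9, 0, 0, 10], [0, 0.8, 0, 0, 10], [0, 0.53, 0, 0, 10], [0, 0, 0, 0, 10], [0, 0, 0, 0, 10]]}}

```text
clock: 18.1
tcp_pos: [0.5039, 0.2874, 0.164]
ee_rot: [0.195, -3.135, 0.0]
contact_force: [-0.4, -0.5, -1.2]
grip_width: 0.0212
```

```bash
python3 st.py r 4
```

```text
18.3 [0.5043 0.2866 0.1641] F [-0.1112 -0.68   -0.8585] [0.3297 0.4385 0.873 ]
tip-dot along x_in_skin,y,n mm [ 0.0837 -0.7263  8.4536] Fn -0.7560814731909433
```

Request:
{"method": "send_rows", "body": {"steps": [[-0.07, 0.03, 0.22, 0, 10], [-0.07, 0, 0.22, 0, 10], [0, 0, 0, 0, 10]]}}

```text
clock: 18.6
tcp_pos: [0.5082, 0.2884, 0.1497]
ee_rot: [0.193, -3.134, 0.001]
contact_force: [-0.4, -0.5, 0.3]
grip_width: 0.021
```

Request:
{"method": "send_rows", "body": {"steps": [[-0.03, 0, 0.09, 0, 10], [0, 0, 0, 0, 10]]}}

```text
clock: 18.8
tcp_pos: [0.5091, 0.2888, 0.1478]
ee_rot: [0.194, -3.135, 0.0]
contact_force: [-0.6, -0.2, 0.2]
grip_width: 0.0213
```

```bash
python3 st.py r 8
```

```text
19.2 [0.5091 0.2889 0.1482] F [-1.1212 -0.2552 -0.2821] [0.7405 0.4471 0.5274]
tip-dot along x_in_skin,y,n mm [-0.0246  1.0575 -8.1478] Fn 0.08534569097919577
```

Request:
{"method": "send_rows", "body": {"steps": [[-0.03, 0, 0.105, 0, 10], [0, 0, 0, 0, 10], [0, 0, 0, 0, 10]]}}

```text
clock: 19.5
tcp_pos: [0.5102, 0.2892, 0.145]
ee_rot: [-0.194, 3.135, 0.0]
contact_force: [-0.6, -0.6, 1.2]
grip_width: 0.0212
```

```bash
python3 st.py r 12
python3 - <<'E'
from h import *
cap('wrist','w10.png'); c=cap('scene','s10.png')
m=cv2.imread('pics/w10.png'); r=m.astype(float)[:,312:327].mean(1)[:,2].astype(int); print(r[245:345].tolist())
a=cv2.resize(m[180:380,220:460],(400,333)); b=cv2.resize(cv2.imread('pics/s10.png')[165:235,385:455],(400,400),interpolation=cv2.INTER_CUBIC)
im=np.zeros((400,800,3),np.uint8); im[:333,:400]=a; im[:,400:]=b; cv2.imwrite('pics/c10.png',im)
E
```

```text
20.1 [0.5101 0.2891 0.145 ] F [0.0392 0.5401 1.3796] [0.3984 0.4527 0.4222]
tip-dot along x_in_skin,y,n mm [ -0.0066   1.079  -11.5149] Fn 1.2791044762102712
[72, 71, 72, 70, 71, 72, 71, 70, 72, 71, 75, 81, 81, 78, 77, 76, 77, 76, 76, 76, 77, 76, 77, 76, 77, 76, 77, 76, 77, 76, 76, 75, 76, 77, 80, 95, 112, 124, 130, 137, 139, 138, 123, 83, 36, 10, 8, 7, 8, 11, 11, 12, 12, 13, 13, 12, 12, 12, 13, 12, 10, 11, 12, 13, 11, 12, 11, 10, 9, 11, 11, 9, 11, 9, 10, 10, 12, 10, 10, 9, 10, 9, 8, 9, 10, 10, 10, 8, 9, 8, 9, 8, 13, 27, 40, 29, 20, 19, 19, 20]
```

View pics/c10.png

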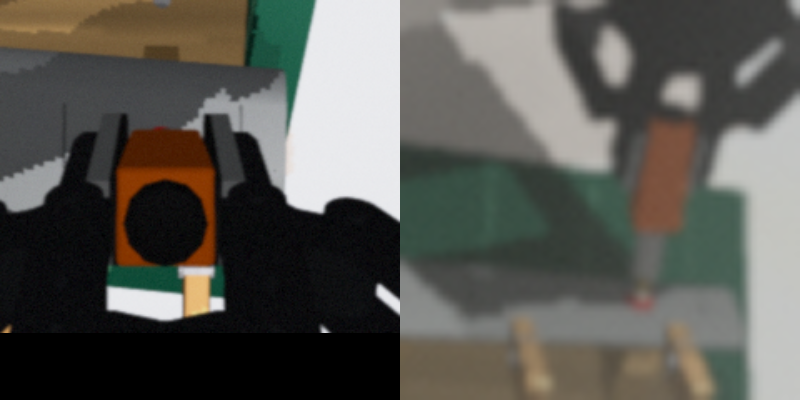

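Request:
{"method": "send_rows", "body": {"steps": [[0, 0, 0, 0, 10], [0, 0, 0, 0, 10], [0, 0, 0, 0, 10], [0, 0, 0, 0, 10], [0, 0, 0, 0, 10]]}}

```text
clock: 20.7
tcp_pos: [0.5101, 0.2891, 0.145]
ee_rot: [-0.194, 3.136, 0.0]
contact_force: [0.1, 0.9, 1.9]
grip_width: 0.0216
```

Request:
{"method": "send_rows", "body": {"steps": [[0, 0, 0, 0, 10], [0, 0, 0, 0, 10], [0, 0, 0, 0, 10], [0, 0, 0, 0, 10], [0, 0, 0, 0, 10]]}}

```text
clock: 21.2
tcp_pos: [0.51, 0.289, 0.145]
ee_rot: [0.194, -3.136, 0.0]
contact_force: [-0.1, 0.2, 0.8]
grip_width: 0.0218
```

Request:
{"method": "send_rows", "body": {"steps": [[0, 0, 0, 0, 10], [0, 0, 0, 0, 10], [0, 0, 0, 0, 10], [0, 0, 0, 0, 10], [0, 0, 0, 0, 10]]}}

```text
clock: 21.7
tcp_pos: [0.51, 0.289, 0.145]
ee_rot: [0.194, -3.136, 0.0]
contact_force: [0.5, 0.6, 2.1]
grip_width: 0.0217
```

Request:
{"method": "send_rows", "body": {"steps": [[0, 0, 0, 0, 10], [0, 0, 0, 0, 10], [0, 0, 0, 0, 10], [0, 0, 0, 0, 10], [0, 0, 0, 0, 10]]}}

```text
clock: 22.2
tcp_pos: [0.5101, 0.289, 0.145]
ee_rot: [-0.194, 3.136, -0.0]
contact_force: [0.7, 0.6, 2.2]
grip_width: 0.0212
```

```bash
python3 st.py r 12; python3 -c "
from h import *
print(env.close_job())"
```

```text
22.8 [0.51  0.289 0.145] F [0.0143 0.3576 1.8202] [0.3329 0.719  0.4711]
tip-dot along x_in_skin,y,n mm [ -0.1447   1.0204 -11.5501] Fn 1.7128738208125986
the job is handed in; nothing more can be done
None
```

I pressed the blue dot for about 3.3 s, lifted clear by 20 mm, then pressed the red dot. I handed the job in at 22.8 s with the pin still held there and pressing.

The arm could not tilt its tool, so I tilted the pin in the gripper instead. I gripped it lightly, leant its tip against the rim of the stand's hole to about 18°, then tightened the grip.

- **Pressing force:** it averaged about 2.2 N on blue and 2.2 to 2.6 N on red after allowing for the pin's weight. That puts the spring about half in, perhaps a little more on red. The force readings are noisy, at about 0.5 N.
- **Tip on the dots:** the scene camera shows the tip on each dot, good to about 3 mm.
- **Pin tilt:** the picture taken during the red press gave the same pin position in the gripper as right after the tilt. The estimate is 17 to 18.4°, so it should be square to the skin within about 1.5°.
- **Checks that disagreed:** my picture-based estimate of the tip's height was about 6 mm off the point where contact was felt, so I set the depth by force. On red, the tip may be about 1 mm off along the wing.

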